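# Reassemble the dryer's lint-filter cassette and hold it shut

## Task

Put the dryer's lint filter back together: lay the lint screen flat inside the open cassette with its eye over the little post, then fold the hinged cover down over it. Then take the locking pin from its holder, put it through the cover's hole into the hole below, and press it down until its collar has pushed the cover fully shut against the springy seal; finish while still holding or pressing the pin down, because the seal lifts the cover if you let go. Leave the tub, cup and carton where they are.

Things in the scene. Friction and masses are not known exactly. Their poses are not given: they have to be found in the camera images.
- cassette: Grey plastic tray fixed to the counter at any yaw, the cassette's lower half; 130 (x) by 106 (y) mm, rim 34 mm high, inner floor 4 mm high, hollow x -61..61, y -45..49 mm. Origin: centre of its underside, z up. Hinge on its +y side, lug with the pin hole on its -y side. On the -y rim (y -49) a 100 mm rubber seal strip stands 8 mm proud on springs.
- hinge (a point): Middle of the cover's hinge line, 38 mm above the counter. Axes as the cassette's: x along the hinge line, y level and away from the tray. The cover's mid-plane passes through this line; cover 130 mm long (x), 8 mm thick, reaching 112 mm from the line; at the middle of its free edge a 50 mm wide lug reaches to 142 mm.
- cover (a joint): Cover's angle, rad: 0 fully shut (level, top face 42 mm above the counter), 1.57 upright, to 2.35 leaning outward; starts at 1.8 to 2.2. Stiff hinge: stays where left above about 1, moves with 2 N at the free edge; below about 0.6 it sinks by its weight and rests on the seal 0.02 to 0.1 open. Shutting it fully takes about 6 N at the lug; released, it lifts again.
- cover_hole (a point): Centre of the 15 mm hole through the cover's lug, on the cover's outer face (the top when shut), 126 mm from the hinge line. Axes turn with the cover.
- lower_hole (a point): Mouth, 34 mm above the counter, of the 13 mm vertical through hole in the tray's lug, 126 mm from the hinge line; straight below the cover's hole when the cover is shut. Axes as the cassette's.
- post (a point): Top centre of the upright steel post inside the tray: 8 mm diameter, tapered top, 18 mm tall, top 22 mm above the counter. Axes as the cassette's. The screen lies properly with its eye over this post, its long axis along the hinge line and its centre 40 mm towards +x of the post.
- screen_rib (a point): Centre of the loose lint screen, 14 mm above its underside: flat white frame with dark mesh, 104 (x) by 66 (y) by 4 mm, with an upright finger rib across its middle, 10 mm thick along x, 36 mm long along y, 4 to 26 mm above the underside. x points away from the eye's end, z up. About 60 g; lies flat on the counter.
- screen_eye (a point): Centre, on the underside, of the 13 mm round eye near one end of the lint screen, 40 mm from the screen's centre on its -x side. Axes as the screen's.
- pin_grip (a point): Middle of the locking pin's black grip: upright cylinder, 18 mm diameter, 38 to 78 mm above the tip (this point 58 mm). Below it a collar 26 mm wide, 4 mm thick, underside 34 mm above the tip, then a 10 mm steel shank with tapered tip. z along the pin, up. About 60 g. Starts standing in a fixed grey block, 50 by 50 by 40 mm tall, resting on its collar.
- pin_tip (a point): Lower end of the locking pin's shank, on its axis; starts 6 mm above the counter, and is 8 mm above it when the pin is home in the shut cassette. Axes as the pin's.
- tub: Bystander: white closed tub, 70 mm diameter, 75 mm tall, origin at the centre of its underside. Not to be disturbed.
- scoop_cup: Bystander: white measuring cup, 68 mm diameter, 65 mm tall, origin at the centre of its underside. Not to be disturbed.
- tablets: Bystander: brown carton 70 by 110 by 60 mm tall, origin at the centre of its underside. Not to be disturbed.
Things that resemble listed ones, but are neither listed nor needed, are in the scene too. Leave any yellow look-alike of the part that bears screen_rib alone. Of the things that look like the part that bears pin_grip, the larger one is meant.

How it is judged:
By the outcome, as a careful person would: the job done as asked, in the order asked, and still so for the second after the job is handed in, while the arm keeps its last pose, push and grip.
It also fails if it takes over 72 s, if anything falls off the work surface, if the arm or the gripper's body presses on something with over 40 N, if the wrist force passes 120 N, or if a joint passes its speed limit or range.

## Robot

A 6-joint arm with a two-finger parallel gripper is mounted at the origin on the work surface. World frame = base frame: x ahead of the robot, y to its left, z up, the work surface at z = 0. Lengths are in m, angles in rad, forces in N, time in s.
With the tool pointing down it reaches from about 0.375 to 0.925 m from the base axis. Payload 5.7 kg.
Tool frame: the origin (TCP) lies at the very end of the fingers, on their centre line; the grasp point (between the pads) lies 19 mm behind it (arm.pinch_z is the distance from the TCP to the grasp point, in m); z points along the fingers, y is the line along which they close (so a half turn about z gives the same grasp; the last joint's range is limited). The gripper opens to 85 mm and grips with 20 to 120 N. Pads are 22 mm wide; open, the fingers measure 114 mm over their backs; the gripper's body (76 mm by 85 mm) begins 54 mm behind the grasp point. The pads swing forward as they close: fully open they stand 13 mm farther back than shut.
Start: joints at [-1.268, 0.359, 1.51, -0, 1.272, -0.115], TCP at [0.243, -0.548, 0.231] pointing down, gripper open.
Joint ranges: [-2.97, 2.97], [-1.01, 2.36], [0.21, 2.38], [-0.96, 4.11], [0.2, 2.71], [-2.98, 2.98]. Speed limits (rad/s): [2.39, 2.39, 3.14, 3.14, 3.14, 3.14].

## Interface

Orientations are given as a unit quaternion [x, y, z, w].
In Python, from workcell import arm gives the robot as it stands. The module is installed in compiled form; this text tells all that it offers.
- The arm moves only by the tool apply_moves, never from a script. Its argument "series" is text: rows parted by semicolons, each of 5 numbers parted by spaces: the shift along the tool's x, y, z in units of 50 mm (1.0 is 50 mm), then the turn about the tool's z in units of 6 degrees (1.0 is 6 degrees), then the gripper's target within -1 to 1 (fully open at 1, half-way at 0, shut at -1). A call has 1 to 5 rows; each row is the pose to reach, as a shift and turn from the pose commanded when the call began, along the tool's axes at that moment; what a row does not reach only later rows make up. A row lasts 1/10 s, in which the tool goes at most 50 mm and 8.59 degrees, less where a joint would pass 70% of its speed; a pose out of reach is approached as far as the arm can. A call with a gripper value outside its range is refused whole. The fingers move at their own pace and stop on an object; "squeeze" is the grip in N (left out, the last holds). Time passes only in rows, so rows that repeat a pose let the fingers close. It gives the time, the measured TCP pose, the force, the opening and the grip force at its end, in the units of the state.
- arm.read_state(): the state, without advancing time (a new reading comes with each control period).
- arm.grab_frame(name): name is "side" or "top"; returns (picture, depth): 400x640x3 uint8, red, green, blue; 400x640 float32, m along the optical axis (not along the pixel's ray), 0 where there is no reading.
- arm.get_calibration(name): a dict with "mtx" (3x3 intrinsics, pixels), "camera_from_world" (4x4, takes a point from world to camera coordinates). Camera axes: x right, y down, z forward; pixel columns grow to the right and rows downward; lengths in m; the calibration is good to about 2 mm. A picture is of the moment at which its call begins. get_calibration takes no time and is no camera call.
- arm.hand_in(): hands the job in; it is judged then, once.
The state is a dict: "t": time; "qpos": joint angles; "qvel": joint speeds; "effort": joint torques, N m; "ee_pos": TCP position; "orientation": TCP orientation; "wrist_force": force on the tool from outside, world axes, zero at the start; "ft_torque": the same for the moment, N m; "finger_gap": finger opening in m; "grip_force": force on a finger pad.
Only numpy, scipy, OpenCV 4.12 (cv2) and the standard library are available. Lean on these libraries where they do the work, as an engineer would, in place of code of your own. Each camera call takes 0.05 s, during which the arm holds its last target. There are 200 camera calls.

## Working session

There is one attempt and no reset: what is moved stays moved. The work goes in short steps, Python scripts to look and compute and a tool call to move; the robot and the scene stay as the last step left them, time stands still between calls to the robot, and variables do not carry over. Pictures are saved under pics/ and viewed, at most 10 in all, crops included, and the job is handed in when it is done.

Besides the shell and the picture viewer there is one more tool, called as name(argument=value, ...), one argument or row to a line, values as JSON. apply_moves: Moves the arm, as the interface text tells. Its arguments: {"type":"object","properties":{"series":{"type":"string"},"squeeze":{"type":"number"}},"required":["series"]}

```bash
mkdir -p pics; cat > h.py <<'E'
import numpy as np, cv2
from workcell import arm
def grab(n):
    p,d=arm.grab_frame(n); c=arm.get_calibration(n); return p,d,np.array(c["mtx"]),np.array(c["camera_from_world"])
def cloud(d,K,T):
    v,u=np.mgrid[:400,:640]; X=np.stack([(u-K[0,2])/K[0,0]*d,(v-K[1,2])/K[1,1]*d,d],-1)
    return (X-T[:3,3])@T[:3,:3]
def onplane(u,v,z,K,T):
    R=T[:3,:3]; o=-R.T@T[:3,3]; r=R.T@np.linalg.solve(K,[u,v,1.]); return o+r*(z-o[2])/r[2]
def proj(P,K,T):
    c=T[:3,:3]@np.asarray(P)+T[:3,3]; q=K@c; return q[:2]/q[2]
def save(n,p): cv2.imwrite("pics/"+n,p[:,:,::-1])
E
python3 - <<'E'
from h import *
for n in("top","side"):
    p,d,K,T=grab(n); save(n+"0.png",p); np.savez(n+"0.npz",p=p,d=d,K=K,T=T); print(n,-T[:3,:3].T@T[:3,3],T[2,:3],K[0,0])
print(arm.read_state())
E
```

```text
top [0.37110799 0.01678554 0.90812898] [ 0.19722399  0.02446248 -0.9800532 ] 398.0030897009319
side [ 0.29625047 -0.58454213  0.44749422] [ 0.32490284  0.81356424 -0.4822358 ] 370.2898894032128
{'t': 0.1, 'qpos': array([-1.26807311e+00,  3.59404349e-01,  1.51129932e+00, -2.10940295e-05,
        1.27249339e+00, -1.15109904e-01]), 'qvel': array([ 1.52439632e-04, -7.84042522e-04, -2.10315562e-03,  3.54268568e-06,
       -1.13860959e-03, -2.19138492e-04]), 'effort': array([ 3.85210415e-04, -5.28654134e+01, -2.79349995e+01, -2.97204497e-04,
        5.04242984e-03, -1.37710958e-05]), 'ee_pos': array([ 0.24327115, -0.54782069,  0.23056415]), 'orientation': array([ 9.78255235e-01,  2.07403112e-01, -8.51761424e-05, -7.97732584e-04]), 'wrist_force': array([-0.09292326,  0.50693844,  0.33799858]), 'ft_torque': array([-0.03466758,  0.00364932,  0.00525588]), 'grip_force': 0.0, 'finger_gap': 0.08576432592634513}
```

View pics/top0.png

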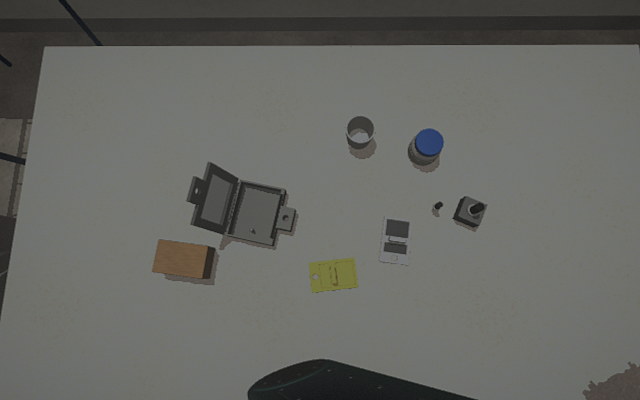

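View pics/side0.png

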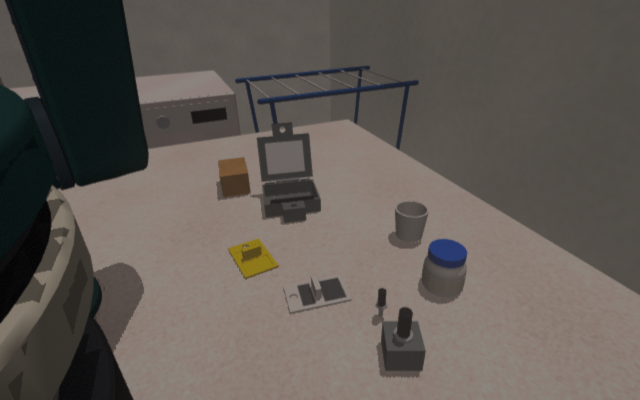

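Top view: white screen (395,240) with its eye at the lower end (393,258). The yellow look-alike is at (333,275). The large pin is in its block at (472,211), and a small look-alike pin stands at (438,206). Cassette is at (258,213), lug (287,218), cover leaning left (213,200). Candidates: for the screen, white (395,240) vs yellow (333,275), so white; for the pin, (475,209) in the block vs small (438,206), so the one in the block. I'll check these in a crop.

```bash
python3 - <<'E'
from h import *
z=np.load("top0.npz"); p,d,K,T=[z[k] for k in("p","d","K","T")]
f=lambda x,y:cv2.resize(np.clip(p[y:y+115,x:x+125].astype(float)*1.9,0,255).astype(np.uint8),None,fx=3.2,fy=3.2,interpolation=cv2.INTER_CUBIC)
save("crop0.png",np.hstack([f(182,150),f(372,165)]))
C=cloud(d,K,T)
for n,u,v in[("table",340,220),("floor",258,205),("rimR",281,190),("lug",283,225),("screenend",393,261),("rib",397,240),("pin",480,206),("block",465,215),("spin",439,205)]:
    print(n,C[v,u].round(4))
zz=C[...,2]
def comp(m,lo):
    n,l,s,c=cv2.connectedComponentsWithStats(m.astype(np.uint8))
    return [(s[i],(l==i)) for i in range(1,n) if s[i,4]>lo]
# screen: white frame/mesh off the table by z
m=(zz>0.0025)&(zz<0.2)&(d>0); m[:100]=0;m[340:]=0
for s,k in comp(m,15):
    q=C[k]; print(s, q.mean(0).round(3), q[:,2].max().round(4))
E
```

```text
table [ 0.5046 -0.0115 -0.0025]
floor [0.5376 0.1787 0.0034]
rimR [0.5689 0.1237 0.0241]
lug [0.4873 0.1158 0.0339]
screenend [ 0.4118 -0.1296  0.0046]
rib [ 0.4564 -0.1357  0.0286]
pin [ 0.5231 -0.3001  0.0849]
block [ 0.5112 -0.2837  0.0395]
spin [ 0.5308 -0.2246  0.0525]
[342 114  39  35 832] [ 0.708 -0.057  0.034] 0.0706
[ 406  128   38   40 1027] [ 0.661 -0.199  0.06 ] 0.0802
[124 133  10   7  19] [0.706 0.501 0.003] 0.0056
[249 135   9   7  16] [0.702 0.2   0.003] 0.0046
[156 137   9   7  17] [0.695 0.424 0.003] 0.0051
[ 184  161  113   89 5696] [0.525 0.209 0.055] 0.1777
[ 94 184   8   7  19] [0.579 0.561 0.003] 0.0048
[453 196  35  32 719] [ 0.519 -0.295  0.041] 0.0892
[433 200  11  13  79] [ 0.533 -0.226  0.035] 0.0579
[ 379  213   37   52 1162] [ 0.459 -0.138  0.006] 0.0311
[158 227   7   9  17] [0.474 0.399 0.003] 0.0048
[127 230  13   8  23] [0.469 0.465 0.003] 0.0042
[ 149  239   68   43 1997] [0.41  0.324 0.055] 0.0653
[ 306  257   54   37 1203] [0.382 0.005 0.006] 0.0314
[277 272  11   8  20] [0.377 0.119 0.003] 0.005
[ 73 288   8   7  16] [0.338 0.581 0.003] 0.0042
[510 306   7  12  19] [ 0.305 -0.385  0.003] 0.0058
[121 328   9   6  16] [0.257 0.461 0.003] 0.0051
```

View pics/crop0.png

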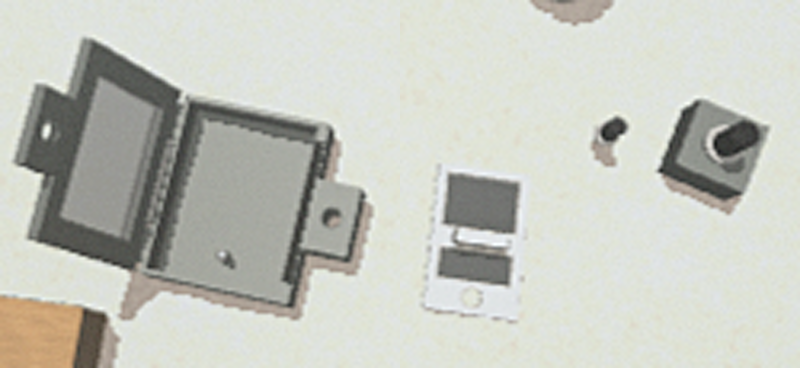

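The crop confirms both choices: white screen with eye at full-image (394.2,258.1), and the large pin in the block. It also gives the lower hole at (285.8,217.8) and the post top at (251.4,229.7). Next I measure the poses.

```bash
python3 - <<'E'
from h import *
z=np.load("top0.npz"); p,d,K,T=[z[k] for k in("p","d","K","T")]
C=cloud(d,K,T); Z=C[...,2]; g=cv2.cvtColor(p,cv2.COLOR_RGB2GRAY)
def rect(m,h,u0,u1,v0,v1):
    M=np.zeros_like(m);M[v0:v1,u0:u1]=m[v0:v1,u0:u1]
    n,l,s,c=cv2.connectedComponentsWithStats(M.astype(np.uint8)); i=1+np.argmax(s[1:,4])
    q=np.argwhere(l==i)[:,::-1]; P=np.array([onplane(u,v,h,K,T)[:2] for u,v in q]).astype(np.float32)
    r=cv2.minAreaRect(P*1000); return np.round(r[0],1),np.round(r[1],1),round(r[2],1)
print("table z",np.median(Z[150:300,300:380]), "white/table g",g[262,385],g[262,420],p[262,385],p[262,420])
print("screen depthmask",rect(Z>0.002,.004,375,425,205,275))
print("mesh up",rect(g<75,.004,375,420,215,238),"mesh low",rect(g<75,.004,375,420,240,256))
k=(Z>.018); k[:, :375]=0;k[:,420:]=0;k[:205]=0;k[275:]=0
print("rib pts",C[k].mean(0).round(4),cv2.minAreaRect((C[k][:,:2]*1000).astype(np.float32)))
print("eye",onplane(394.2,258.1,.004,K,T).round(4))
print("lowerhole",onplane(285.8,217.8,.034,K,T).round(4),"post",onplane(251.4,229.7,.022,K,T).round(4))
for (u0,u1,v0,v1,lo) in[(450,492,194,230,.07),(430,447,198,216,.04)]:
    k=np.zeros_like(Z,bool);k[v0:v1,u0:u1]=Z[v0:v1,u0:u1]>lo; print("pin",C[k].mean(0).round(4),np.ptp(C[k],axis=0).round(4),C[k].max(0).round(4))
k=(abs(Z-.040)<.004);k[:,:450]=0;k[:,492:]=0;k[:194]=0;k[230:]=0
print("block",cv2.minAreaRect((C[k][:,:2]*1000).astype(np.float32)))
# tray floor and lug
k=(abs(Z-.004)<.003)&(g<130);k[:,:225]=0;k[:,282:]=0;k[:180]=0;k[250:]=0
print("floor",cv2.minAreaRect((C[k][:,:2]*1000).astype(np.float32)))
k=(abs(Z-.034)<.003);k[:,:279]=0;k[:,300:]=0;k[:203]=0;k[236:]=0
print("lug",cv2.minAreaRect((C[k][:,:2]*1000).astype(np.float32)))
# cover plane
k=(Z>.06)&(Z<.2);k[:,:184]=0;k[:,242:]=0;k[:155]=0;k[238:]=0
q=C[k];c=q.mean(0);n=np.linalg.svd(q-c,full_matrices=False)[2][2];print("cover",c,n,q[:,2].max())
for u,v in[(236,178),(228,234),(285,190),(274,246)]:print(u,v,C[v,u].round(4),onplane(u,v,.034,K,T).round(4))
E
```

```text
table z 0.0011126913422001572 white/table g 94 117 [96 93 90] [117 118 115]
screen depthmask (array([ 466., -140.]), array([ 98.9, 125.6]), 88.9)
mesh up (array([ 485.4, -140.7]), array([48.9, 36.1]), 82.4) mesh low (array([ 444., -135.]), array([48.6, 25.5]), 82.2)
rib pts [ 0.4424 -0.1081  0.1937] ((424.7457275390625, -65.6663589477539), (25.776273727416992, 195.0303955078125), 25.516454696655273)
eye [ 0.4183 -0.1325  0.004 ]
lowerhole [0.5034 0.11   0.034 ] post [0.4777 0.188  0.022 ]
pin [ 0.5057 -0.2658  0.1689] [0.1586 0.3255 0.8375] [0.5297 0.0168 0.9081]
pin [ 0.5276 -0.2182  0.0759] [0.1663 0.2475 0.868 ] [0.5374 0.0168 0.9081]
block ((522.4430541992188, -300.58795166015625), (50.808677673339844, 50.90422058105469), 66.30613708496094)
floor ((516.9473876953125, 187.75), (162.0191192626953, 129.3836669921875), 0.363850474357605)
lug ((505.4109191894531, 111.07522583007812), (34.33924102783203, 52.28321075439453), 78.2284164428711)
cover [0.53313586 0.2566145  0.11683066] [ 0.19301171  0.93012507 -0.31243212] 0.17765069728146127
236 178 [0.5901 0.2221 0.05  ] [0.5942 0.2259 0.034 ]
228 234 [0.4663 0.2372 0.0344] [0.4664 0.2373 0.034 ]
285 190 [0.567  0.1136 0.0326] [0.5667 0.1134 0.034 ]
274 246 [0.4432 0.1386 0.0026] [0.4407 0.1343 0.034 ]
```

```bash
python3 - <<'E'
from h import *
z=np.load("top0.npz"); p,d,K,T=[z[k] for k in("p","d","K","T")]
C=cloud(d,K,T); Z=np.where(d>0,C[...,2],0); Z[Z>.3]=0
def sel(u0,u1,v0,v1,lo,hi=.3):
    k=np.zeros_like(Z,bool);k[v0:v1,u0:u1]=(Z[v0:v1,u0:u1]>lo)&(Z[v0:v1,u0:u1]<hi);return k
for nm,a in[("rib",(375,420,205,275,.02)),("pin",(450,492,194,230,.078)),("pinall",(450,492,194,230,.055))]:
    q=C[sel(*a)]; print(nm,len(q),q.mean(0).round(4),cv2.minAreaRect((q[:,:2]*1000).astype(np.float32)))
z=np.load("side0.npz"); p2,d2,K2,T2=[z[k] for k in("p","d","K","T")]
im=np.clip(p2.astype(float)*1.6,0,255).astype(np.uint8)
pts={"eye":(.4183,-.1325,.004),"hole":(.5034,.110,.034),"post":(.4777,.188,.022),"pin":(.5225,-.3005,.084),"rib":(.4579,-.1379,.026)}
tiles=[]
for n,P in pts.items():
    u,v=proj(P,K2,T2); u0,v0=int(u)-30,int(v)-30; t=cv2.resize(im[v0:v0+60,u0:u0+60],(260,260),interpolation=cv2.INTER_CUBIC)
    f=260/60; c=(int((u-u0+.5)*f),int((v-v0+.5)*f)); cv2.drawMarker(t,c,(255,0,0),cv2.MARKER_CROSS,12,1); tiles.append(t); print(n,u.round(1),v.round(1))
tiles.append(np.zeros_like(t)); save("side_t.png",np.vstack([np.hstack(tiles[:3]),np.hstack(tiles[3:])]))
C2=cloud(d2,K2,T2);Z2=np.where(d2>0,C2[...,2],0)
k=np.zeros_like(Z2,bool);k[300:350,385:425]=Z2[300:350,385:425]>.055;k&=Z2<.3;q=C2[k];print("pin side",q.mean(0),q.min(0),q.max(0))
# axis: nearest surface + 9mm along the view dir
E
```

```text
rib 78 [ 0.4592 -0.1375  0.0264] ((459.11614990234375, -138.3038787841797), (35.813438415527344, 9.897941589355469), 81.41558837890625)
pin 63 [ 0.522  -0.2997  0.0844] ((521.9627685546875, -300.2174987792969), (16.99370765686035, 15.504551887512207), 89.39772033691406)
pinall 99 [ 0.521  -0.2979  0.0781] ((521.6640625, -300.0664978027344), (17.289413452148438, 16.10508918762207), 89.39772033691406)
eye 292.8 296.9
hole 293.7 205.3
post 273.6 197.1
pin 406.5 312.3
rib 315.5 282.3
pin side [ 0.51947864 -0.30209268  0.07377315] [ 0.51289339 -0.30836493  0.05502729] [ 0.53105284 -0.29058523  0.08483576]
```

View pics/side_t.png

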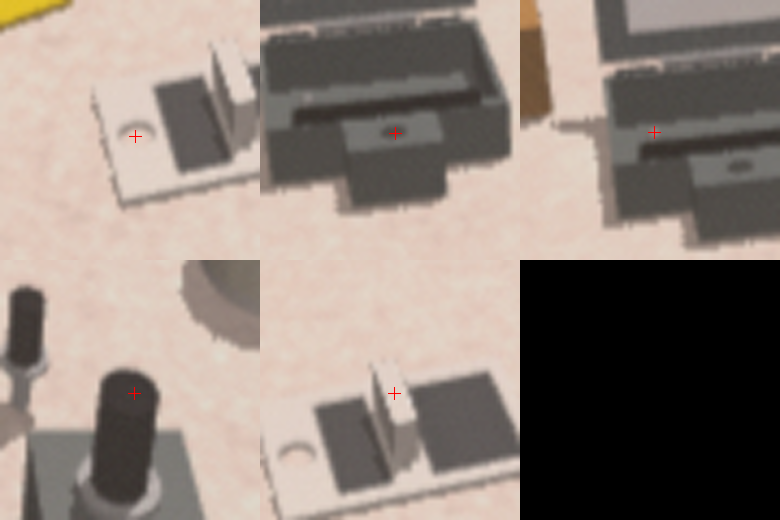

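Side view: every projected mark falls on its feature (eye, lower hole, pin top, rib top), and the post's light spot at (273.4,197.4) matches its projection, so both cameras agree within about 2 mm. First the rib grasp.

```bash
cat >> h.py <<'E'
from scipy.spatial.transform import Rotation as Ro
def to(x,y,z,yaw):
    "units to reach TCP x,y,z with tool-x at world angle yaw (deg, mod 180)"
    s=arm.read_state(); R=Ro.from_quat(s["orientation"]).as_matrix(); dp=R.T@(np.array([x,y,z])-s["ee_pos"])/.05
    a=np.degrees(np.arctan2(R[1,0],R[0,0])); t=-((yaw-a+90)%180-90)/6
    print("shift",dp.round(3),"turn",round(t,3),"| tcp",s["ee_pos"].round(4),"yaw",a.round(2),"tilt",np.degrees(np.arccos(-R[2,2])).round(2),"q6",s["qpos"][5].round(2),"F",s["wrist_force"].round(1),"gap",round(s["finger_gap"],4),"t",s["t"])
E
python3 -c "
from h import *
to(.459,-.138,.12,81.8)"
```

```text
shift [ 7.269 -5.737  2.222] turn -9.643 | tcp [ 0.2433 -0.5478  0.2306] yaw 23.94 tilt 0.09 q6 -0.12 F [-0.1  0.5  0.3] gap 0.0858 t 0.1
```

apply_moves(
  series="0.8 -0.6 0 -1.2 1; 1.5 -1.2 0 -2.4 1; 2.2 -1.7 0 -3.6 1; 2.9 -2.3 0 -4.8 1; 3.6 -2.8 0 -6 1",
)

```text
t: 0.6
ee_pos: [0.3512, -0.3451, 0.2309]
orientation: [0.865, 0.502, 0.0, -0.001]
wrist_force: [0.8, -0.0, -0.9]
finger_gap: 0.0855
grip_force: 0.0
```

```bash
python3 -c "
from h import *
to(.459,-.138,.12,81.8)"
```

```text
shift [ 4.664 -0.183  2.222] turn -3.598 | tcp [ 0.3512 -0.3451  0.2309] yaw 60.21 tilt 0.08 q6 -0.4 F [ 0.8 -0.  -0.9] gap 0.0855 t 0.6
```

apply_moves(
  series="0.95 0 0.4 -0.9 -0.1; 1.9 -0.1 0.8 -1.8 -0.1; 2.8 -0.1 1.3 -2.7 -0.1; 3.7 -0.2 1.8 -3.6 -0.1; 4.66 -0.18 2.2 -3.6 -0.1",
)

```text
t: 1.1
ee_pos: [0.4555, -0.1458, 0.1233]
orientation: [0.757, 0.654, -0.0, -0.001]
wrist_force: [0.5, -0.1, -0.4]
finger_gap: 0.0385
grip_force: 0.0
```

```bash
python3 -c "
from h import *
to(.459,-.138,.0065,81.8)"
```

```text
shift [0.163 0.05  2.337] turn -0.022 | tcp [ 0.4555 -0.1458  0.1233] yaw 81.67 tilt 0.1 q6 -0.31 F [ 0.5 -0.1 -0.4] gap 0.0385 t 1.1
```

apply_moves(
  series="0 0 0.6 0 -0.1; 0 0 1.2 0 -0.1; 0 0 1.8 0 -0.1; 0 0 1.8 0 -0.1; 0 0 1.8 0 -0.1",
)

```text
t: 1.6
ee_pos: [0.4556, -0.1476, 0.0345]
orientation: [0.757, 0.653, -0.0, -0.001]
wrist_force: [0.4, -0.5, 0.5]
finger_gap: 0.0385
grip_force: 0.0
```

```bash
python3 - <<'E'
from h import *
to(.459,-.138,.0065,81.8)
p,d,K,T=grab("side");u,v=map(int,proj((.459,-.138,.03),K,T))
save("grasp1.png",cv2.resize(np.clip(p[v-60:v+40,u-65:u+65]*1.5,0,255).astype(np.uint8),(780,600),interpolation=cv2.INTER_CUBIC))
E
```

```text
shift [0.2   0.039 0.56 ] turn -0.044 | tcp [ 0.4556 -0.1476  0.0345] yaw 81.54 tilt 0.12 q6 -0.31 F [ 0.4 -0.5  0.5] gap 0.0385 t 1.6
```

View pics/grasp1.png

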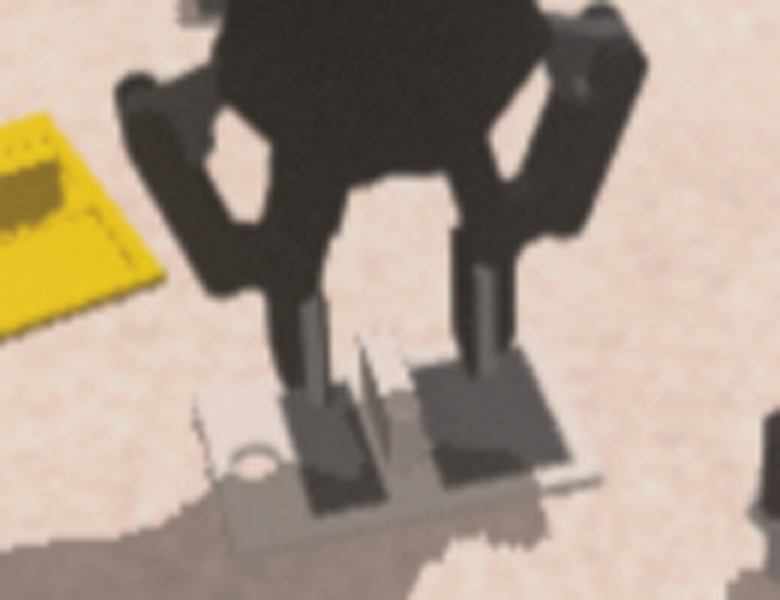

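Fingers straddle the rib (its top is at about crop (385,360)), centred in x. The TCP is 9.6 mm short in y. I'll correct that, lower and grip.

apply_moves(
  series="0.2 0.04 0 0 -0.1; 0.2 0.04 0.3 0 -0.1; 0.2 0.04 0.55 0 -0.1; 0.2 0.04 0.55 0 -0.4; 0.2 0.04 0.55 0 -1",
  squeeze=30,
)

```text
t: 2.15
ee_pos: [0.4602, -0.1382, 0.0081]
orientation: [0.757, 0.653, 0.0, 0.001]
wrist_force: [1.6, -0.5, 0.3]
finger_gap: 0.0123
grip_force: 0.0
```

apply_moves(
  series="0 0 0 0 -1; 0 0 0 0 -1; 0 0 0 0 -1; 0 0 0 0 -1",
)

```text
t: 2.55
ee_pos: [0.4604, -0.1384, 0.0082]
orientation: [0.757, 0.653, 0.001, 0.001]
wrist_force: [0.3, 1.9, 7.2]
finger_gap: 0.0093
grip_force: 32.1
```

apply_moves(
  series="0 0 -0.5 0 -1; 0 0 -1.2 0 -1; 0 0 -2 0 -1; 0 0 -2 0 -1; 0 0 -2 0 -1",
)

```text
t: 3.05
ee_pos: [0.4605, -0.1387, 0.1084]
orientation: [0.757, 0.653, 0.001, 0.001]
wrist_force: [-0.7, -0.7, -0.2]
finger_gap: 0.0091
grip_force: 31.0
```

```bash
python3 - <<'E'
from h import *
to(.517,.180,.15,78.25)
p,d,K,T=grab("top");save("l1.png",p);p2,d2,K2,T2=grab("side");save("l1s.png",p2)
u,v=map(int,proj((.459,-.138,.11),K2,T2))
save("lift.png",cv2.resize(np.clip(p2[max(v-50,0):v+50,u-65:u+65]*1.5,0,255).astype(np.uint8),(650,500),interpolation=cv2.INTER_CUBIC))
print(u,v)
E
```

```text
shift [ 6.469  0.183 -0.837] turn 0.547 | tcp [ 0.4605 -0.1387  0.1084] yaw 81.53 tilt 0.19 q6 -0.29 F [-0.7 -0.7 -0.2] gap 0.0091 t 3.05
314 241
```

View pics/lift.png

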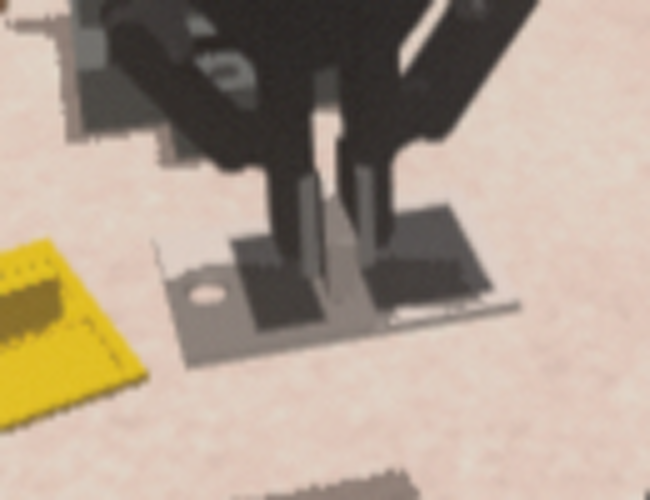

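Screen is lifted level, eye visible at crop (208,294), i.e. side pixel (290.6,249.8). I'll check the eye's offset from the TCP against the 40 mm expected.

```bash
python3 - <<'E'
from h import *
c=arm.get_calibration("side");K=np.array(c["mtx"]);T=np.array(c["camera_from_world"])
print(onplane(290.6-.4,249.8-.4,.102,K,T), "expect .4209 -.1328")
s=cv2.imread("pics/l1s.png")
print("dark/bright",)
# eye is a light blob inside shaded frame: refine
g=cv2.cvtColor(s,cv2.COLOR_BGR2GRAY)[240:260,278:303]
b=(g>(g[10,12]*.5+np.median(g)*.5)).astype(np.uint8);n,l,st,ce=cv2.connectedComponentsWithStats(b);print([(x[4],(y+[278,240]).round(2)) for x,y in zip(st,ce)])
E
```

```text
[ 0.42038182 -0.1326514   0.102     ] expect .4209 -.1328
dark/bright
[(np.int32(317), array([293.61, 250.72])), (np.int32(163), array([283.01, 247.13])), (np.int32(20), array([289.85, 249.5 ]))]
```

apply_moves(
  series="0.5 0 -1 0 -1; 1.2 0 -1.6 0 -1; 2.1 0.1 -1.8 0.2 -1; 3 0.1 -1.8 0.4 -1; 3.9 0.1 -1.8 0.5 -1",
)

```text
t: 3.65
ee_pos: [0.4929, 0.0555, 0.1963]
orientation: [0.775, 0.632, -0.0, -0.0]
wrist_force: [0.3, -0.2, -1.2]
finger_gap: 0.0091
grip_force: 31.0
```

```bash
python3 -c "
from h import *
to(.5173,.1798,.10,78.25)"
```

```text
shift [ 2.534 -0.016  1.926] turn 0.035 | tcp [0.4929 0.0555 0.1963] yaw 78.46 tilt 0.08 q6 0.17 F [ 0.3 -0.2 -1.2] gap 0.0091 t 3.65
```

apply_moves(
  series="0.9 0 0 0 -1; 1.8 0 0 0 -1; 2.53 0 0.6 0 -1; 2.53 0 1.5 0 -1; 2.53 0 1.9 0 -1",
)

```text
t: 4.15
ee_pos: [0.515, 0.1786, 0.0973]
orientation: [0.773, 0.634, -0.003, -0.002]
wrist_force: [-1.4, -0.3, -1.7]
finger_gap: 0.0089
grip_force: 31.0
```

apply_moves(
  series="0 0 0 0 -1; 0 0 0 0 -1",
)

```text
t: 4.35
ee_pos: [0.5176, 0.1776, 0.1012]
orientation: [0.774, 0.633, -0.001, -0.001]
wrist_force: [-0.4, -0.2, -0.0]
finger_gap: 0.0091
grip_force: 31.0
```

```bash
python3 - <<'E'
from h import *
to(.5173,.1798,.042,78.25)
p,d,K,T=grab("top");save("a1.png",p);p2,d2,K2,T2=grab("side");save("a1s.png",p2)
s=arm.read_state();z=s["ee_pos"][2]-.0082+.002; ey=s["ee_pos"]-.04*Ro.from_quat(s["orientation"]).as_matrix()[:,1]*np.array([1,1,0]); ey[2]=z;print("eye pred",ey)
for n,P in[("eye",ey),("post",(.4777,.188,.022))]:print(n,proj(P,K2,T2),proj(P,K,T))
u,v=map(int,proj(ey,K2,T2));print(u,v)
save("a1c.png",cv2.resize(np.clip(p2[v-30:v+50,u-40:u+64]*1.6,0,255).astype(np.uint8),(780,600),interpolation=cv2.INTER_CUBIC))
E
```

```text
shift [ 0.042 -0.012  1.183] turn 0.047 | tcp [0.5176 0.1776 0.1012] yaw 78.53 tilt 0.16 q6 0.4 F [-0.4 -0.2 -0. ] gap 0.0091 t 4.35
eye pred [0.48009147 0.1857318  0.09678671]
eye [272.00701767 168.97181414] [245.75110103 224.17990398]
post [273.56027925 197.14506427] [251.39578094 229.71869124]
272 168
```

View pics/a1c.png

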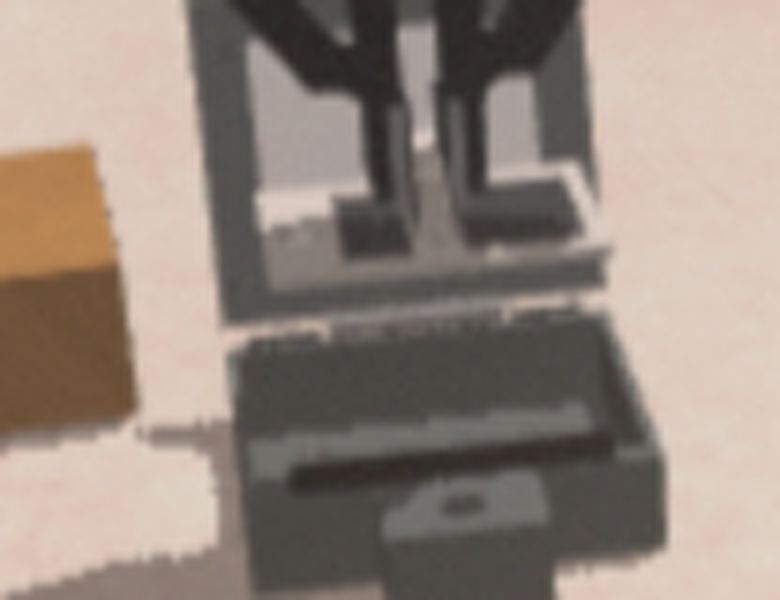

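Screen hangs above the tray, aligned with it. I'll check the settled pose before lowering.

```bash
python3 -c "
from h import *
to(.5173,.1798,.042,78.25)"
```

```text
shift [ 0.031 -0.049  1.22 ] turn 0.042 | tcp [0.5193 0.1778 0.103 ] yaw 78.5 tilt 0.08 q6 0.4 F [-0.1  0.2  0.3] gap 0.0092 t 4.45
```

apply_moves(
  series="0.03 -0.05 0.5 0 -1; 0.03 -0.05 1 0 -1; 0.03 -0.05 1.2 0 -1; 0.03 -0.05 1.2 0 -1; 0.03 -0.05 1.2 0 -1",
)

```text
t: 4.95
ee_pos: [0.5172, 0.1798, 0.0432]
orientation: [0.774, 0.633, 0.001, 0.0]
wrist_force: [0.3, -0.2, -1.0]
finger_gap: 0.0092
grip_force: 31.0
```

apply_moves(
  series="0 0 0 0 -1; 0 0 0 0 -1",
)

```text
t: 5.15
ee_pos: [0.5171, 0.18, 0.0433]
orientation: [0.774, 0.633, 0.001, 0.0]
wrist_force: [-0.2, 1.0, -0.9]
finger_gap: 0.0094
grip_force: 31.0
```

```bash
python3 -c "
from h import *
to(.5173,.1798,.0125,78.25)"
```

```text
shift [-0.004  0.003  0.615] turn 0.048 | tcp [0.5171 0.18   0.0433] yaw 78.54 tilt 0.12 q6 0.41 F [-0.2  1.  -0.9] gap 0.0094 t 5.15
```

Lowering slowly, watching the force and whether it reaches z≈0.0125.

apply_moves(
  series="0 0 0.15 0 -1; 0 0 0.3 0 -1; 0 0 0.4 0 -1; 0 0 0.5 0 -1; 0 0 0.5 0 -1",
)

```text
t: 5.65
ee_pos: [0.5155, 0.1797, 0.0161]
orientation: [0.774, 0.633, -0.001, -0.0]
wrist_force: [0.4, -0.5, -0.4]
finger_gap: 0.0092
grip_force: 31.0
```

apply_moves(
  series="0 0 0.06 0 -1; 0 0 0.12 0 -1; 0 0 0.12 0 -1",
)

```text
t: 5.95
ee_pos: [0.5165, 0.1799, 0.0122]
orientation: [0.774, 0.633, 0.0, 0.0]
wrist_force: [-3.2, -0.8, 11.6]
finger_gap: 0.0092
grip_force: 32.6
```

```bash
python3 -c "
from h import *
to(.5173,.1798,.0125,78.25)"
```

```text
shift [ 0.001  0.017 -0.006] turn 0.05 | tcp [0.5165 0.1799 0.0122] yaw 78.55 tilt 0.04 q6 0.41 F [-3.2 -0.8 11.6] gap 0.0092 t 5.95
```

Floor contact at z=0.0122, with no stop at post height, so the eye is over the post. Now release and rise.

apply_moves(
  series="0 0 -0.02 0 -0.3; 0 0 -0.02 0 -0.3; 0 0 -0.02 0 -0.3; 0 0 -0.02 0 -0.3; 0 0 -0.5 0 -0.3",
)

```text
t: 6.45
ee_pos: [0.5138, 0.1793, 0.034]
orientation: [0.774, 0.633, -0.003, -0.001]
wrist_force: [-0.3, 0.7, 0.0]
finger_gap: 0.0301
grip_force: 0.0
```

apply_moves(
  series="0 0 -1 0 -0.3; 0 0 -2 0 -0.3; 0 0 -3 0 -0.3; -1 0 -4 0 -1; -2 0 -4 0 -1",
)

```text
t: 6.95
ee_pos: [0.5025, 0.0982, 0.237]
orientation: [0.773, 0.634, 0.004, 0.002]
wrist_force: [0.9, -0.4, 0.9]
finger_gap: 0.0015
grip_force: 0.0
```

```bash
python3 - <<'E'
from h import *
to(.5034,.110,.2,78.25)
p,d,K,T=grab("top");p2,d2,K2,T2=grab("side");np.savez("b.npz",p=p,d=d,K=K,T=T)
f=lambda im,x,y:cv2.resize(np.clip(im[y:y+110,x:x+110]*1.7,0,255).astype(np.uint8),(390,390),interpolation=cv2.INTER_CUBIC)
save("placed.png",np.hstack([f(p,185,150),f(p2,240,115)]))
C=cloud(d,K,T);Z=np.where(d>0,C[...,2],0)
k=np.zeros_like(Z,bool);k[175:250,228:285]=(Z[175:250,228:285]>.006)&(Z[175:250,228:285]<.012);print("frame z",np.median(Z[k]),k.sum())
E
```

```text
shift [ 0.233 -0.036  0.741] turn 0.081 | tcp [0.5025 0.0982 0.237 ] yaw 78.74 tilt 0.51 q6 0.25 F [ 0.9 -0.4  0.9] gap 0.0015 t 6.95
frame z 0.008245601954073166 618
```

View pics/placed.png

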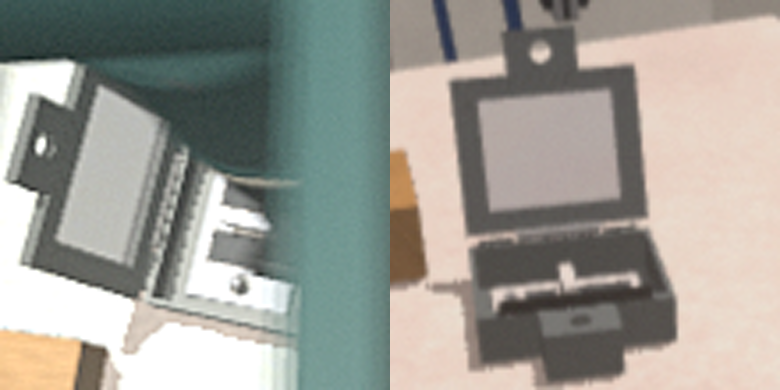

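Screen lies flat (frame top at 8.2 mm, as expected) and the post shows inside the eye at crop (240,284). The cover stands behind, at about 1.9 rad. Next I go over and behind it with shut fingers.

```bash
cat >> h.py <<'E'
H=np.array([.5034,.110]);EY=np.array([.2036,.979]);HG=H+.126*EY
def cov(o,z): to(*(HG+o*EY),z,78.25)
E
python3 -c "
from h import *
cov(.078,.25)
C=np.load('b.npz');p=C['d'];c=cloud(p,C['K'],C['T']);Z=np.where(p>0,c[...,2],0)
k=np.zeros_like(Z,bool);k[165:235,184:236]=(Z[165:235,184:236]>.07)&(Z[165:235,184:236]<.2)
q=c[k];o=(q[:,:2]-HG)@EY;print(np.polyfit(q[:,2]-.038,o,1),o.max(),q[:,2].max())"
```

```text
shift [ 4.42   0.013 -0.308] turn 0.018 | tcp [0.4998 0.0934 0.2349] yaw 78.36 tilt 0.24 q6 0.25 F [-0.3 -0.5 -0.2] gap 0.0003 t 7.05
[ 0.32489044 -0.00192718] 0.04939030861795689 0.1774705560427629
```

apply_moves(
  series="0 0 -0.6 0 -1; 0.9 0 -0.6 0 -1; 1.8 0 -0.6 0 -1; 2.7 0 -0.6 0 -1; 3.5 0 -0.6 0 -1",
)

```text
t: 7.55
ee_pos: [0.5341, 0.2713, 0.2618]
orientation: [0.774, 0.633, -0.0, -0.0]
wrist_force: [0.1, -0.5, 1.1]
finger_gap: 0.0002
grip_force: 0.0
```

apply_moves(
  series="0.5 0 0 0 -1; 0.9 0 0 0 -1; 0.9 0 0 0 -1; 0.9 0 0 0 -1",
)

```text
t: 7.95
ee_pos: [0.5428, 0.3127, 0.2619]
orientation: [0.774, 0.633, -0.001, -0.0]
wrist_force: [0.0, -1.2, -0.1]
finger_gap: -0.0
grip_force: 0.0
```

```bash
python3 -c "
from h import *
cov(.078,.133)"
```

```text
shift [-0.047  0.057  2.578] turn 0.054 | tcp [0.5428 0.3127 0.2619] yaw 78.57 tilt 0.09 q6 0.61 F [ 0.  -1.2 -0.1] gap -0.0 t 7.95
```

apply_moves(
  series="0 0.05 0.8 0 -1; 0 0.05 1.6 0 -1; 0 0.05 2.3 0 -1; 0 0.05 2.58 0 -1; 0 0.05 2.58 0 -1",
)

```text
t: 8.45
ee_pos: [0.5441, 0.3107, 0.1317]
orientation: [0.775, 0.632, -0.002, -0.001]
wrist_force: [0.1, -0.1, -0.1]
finger_gap: -0.0001
grip_force: 0.0
```

apply_moves(
  series="-0.25 0 0 0 -1; -0.5 0 0 0 -1; -0.75 0 0 0 -1; -1 0 0 0 -1; -1.25 0 0 0 -1",
)

```text
t: 8.95
ee_pos: [0.5362, 0.2532, 0.1404]
orientation: [0.774, 0.633, 0.006, 0.0]
wrist_force: [-4.8, 4.4, 29.6]
finger_gap: 0.0001
grip_force: 0.0
```

```bash
python3 -c "
from h import *
for th in (90,75,60,45,30,15):
  a=np.radians(th);cov(-.095*np.cos(a)+.004*np.sin(a)+.011,.038+.095*np.sin(a)+.004*np.cos(a))" | cut -c1-150
```

```text
shift [-0.118 -0.061  0.147] turn 0.041 | tcp [0.5362 0.2532 0.1404] yaw 78.5 tilt 0.63 q6 0.52 F [-4.8  4.4 29.6] gap 0.0001 t 8.95
shift [-0.613 -0.064  0.187] turn 0.041 | tcp [0.5362 0.2532 0.1404] yaw 78.5 tilt 0.63 q6 0.52 F [-4.8  4.4 29.6] gap 0.0001 t 8.95
shift [-1.08  -0.067  0.354] turn 0.041 | tcp [0.5362 0.2532 0.1404] yaw 78.5 tilt 0.63 q6 0.52 F [-4.8  4.4 29.6] gap 0.0001 t 8.95
shift [-1.489 -0.071  0.636] turn 0.041 | tcp [0.5362 0.2532 0.1404] yaw 78.5 tilt 0.63 q6 0.52 F [-4.8  4.4 29.6] gap 0.0001 t 8.95
shift [-1.81  -0.075  1.014] turn 0.041 | tcp [0.5362 0.2532 0.1404] yaw 78.5 tilt 0.63 q6 0.52 F [-4.8  4.4 29.6] gap 0.0001 t 8.95
shift [-2.023 -0.079  1.462] turn 0.041 | tcp [0.5362 0.2532 0.1404] yaw 78.5 tilt 0.63 q6 0.52 F [-4.8  4.4 29.6] gap 0.0001 t 8.95
```

The lug's top caught under the knuckles (30 N upward), so I'm raising at once.

apply_moves(
  series="0.1 0 -0.3 0 -1; 0.1 0 -0.7 0 -1; 0.1 0 -0.7 0 -1; 0.1 0 -0.7 0 -1",
)

```text
t: 9.35
ee_pos: [0.5348, 0.2556, 0.1699]
orientation: [0.774, 0.633, 0.001, 0.001]
wrist_force: [-0.0, 0.2, -0.3]
finger_gap: -0.0
grip_force: 0.0
```

```bash
python3 - <<'E' | cut -c1-170
from h import *
cov(.02,.16)
p,d,K,T=grab("top");c=cloud(d,K,T);Z=np.where(d>0,c[...,2],0)
k=np.zeros_like(Z,bool);k[:,:]=(Z>.05)&(Z<.15)
xy=(c[...,:2]-HG);o=xy@EY;x=xy@np.array([.979,-.2036]);k&=(abs(x)<.062)&(abs(x)>.03)&(o>-.13)&(o<.07)
q=np.c_[o[k],Z[k]-.038];print(len(q),q.mean(0));m=(q*q).sum(0);print("theta",np.median(np.arctan2(q[:,1],-q[:,0])))
save("c.png",p); p2,*_=grab("side");save("cs.png",p2)
E
```

```text
shift [-0.059 -0.023  0.197] turn 0.043 | tcp [0.5348 0.2556 0.1699] yaw 78.51 tilt 0.15 q6 0.53 F [-0.   0.2 -0.3] gap -0.0 t 9.35
486 [-0.00160242  0.06593391]
theta 1.5458642692314264
```

apply_moves(
  series="-0.15 0 0.2 0 -1; -0.4 0 0.25 0 -1; -0.6 0 0.28 0 -1; -0.8 0 0.3 0 -1; -0.95 0 0.34 0 -1",
)

```text
t: 9.95
ee_pos: [0.5242, 0.2084, 0.1512]
orientation: [0.774, 0.633, -0.0, -0.0]
wrist_force: [-0.3, 0.6, 0.3]
finger_gap: 0.0004
grip_force: 0.4
```

```bash
python3 -c "
from h import *
for o,z in((-.0455,.144),(-.071,.126),(-.091,.1015),(-.104,.073)): cov(o,z)" | cut -c1-160
```

```text
shift [-0.401 -0.009  0.145] turn 0.042 | tcp [0.5242 0.2084 0.1512] yaw 78.5 tilt 0.05 q6 0.46 F [-0.3  0.6  0.3] gap 0.0004 t 9.95
shift [-0.911 -0.011  0.505] turn 0.042 | tcp [0.5242 0.2084 0.1512] yaw 78.5 tilt 0.05 q6 0.46 F [-0.3  0.6  0.3] gap 0.0004 t 9.95
shift [-1.311 -0.012  0.995] turn 0.042 | tcp [0.5242 0.2084 0.1512] yaw 78.5 tilt 0.05 q6 0.46 F [-0.3  0.6  0.3] gap 0.0004 t 9.95
shift [-1.57  -0.013  1.565] turn 0.042 | tcp [0.5242 0.2084 0.1512] yaw 78.5 tilt 0.05 q6 0.46 F [-0.3  0.6  0.3] gap 0.0004 t 9.95
```

apply_moves(
  series="-0.2 0 0.05 0 -1; -0.4 0 0.14 0 -1; -0.58 0 0.25 0 -1; -0.75 0 0.37 0 -1; -0.91 0 0.5 0 -1",
)

```text
t: 10.45
ee_pos: [0.5157, 0.1642, 0.1261]
orientation: [0.774, 0.633, 0.0, 0.0]
wrist_force: [0.5, 0.6, 0.3]
finger_gap: 0.0002
grip_force: 0.2
```

apply_moves(
  series="-0.15 0 0.15 0 -1; -0.3 0 0.32 0 -1; -0.4 0 0.5 0 -1; -0.4 0 0.5 0 -1; -0.4 0 0.5 0 -1",
)

```text
t: 10.95
ee_pos: [0.5116, 0.1453, 0.1011]
orientation: [0.774, 0.633, -0.0, -0.0]
wrist_force: [0.0, 0.0, 0.3]
finger_gap: -0.0003
grip_force: 0.0
```

```bash
python3 - <<'E' | cut -c1-260
from h import *
cov(-.104,.073)
p,d,K,T=grab("side");c=cloud(d,K,T);Z=np.where(d>0,c[...,2],0)
xy=(c[...,:2]-HG);o=xy@EY;x=xy@np.array([.979,-.2036]);k=(Z>.044)&(Z<.15)&(abs(x)<.062)&(abs(x)>.03)&(o>-.12)&(o<-.03)
q=np.c_[o[k],Z[k]-.038];print(len(q),"theta",np.median(np.arctan2(q[:,1],-q[:,0])))
save("cs2.png",cv2.resize(np.clip(p[90:250,200:400]*1.5,0,255).astype(np.uint8),(700,560)))
E
```

```text
shift [-0.285 -0.017  0.563] turn 0.045 | tcp [0.5116 0.1453 0.1011] yaw 78.52 tilt 0.05 q6 0.35 F [0.  0.  0.3] gap -0.0003 t 10.95
139 theta 0.4914575011019277
```

View pics/cs2.png

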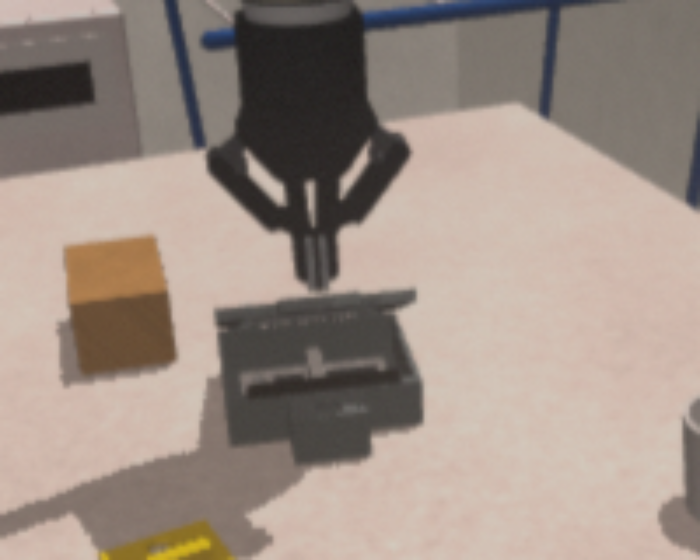

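The cover has folded to about 0.5 rad and the screen is still in place beneath it. I'll ease it down onto the seal.

apply_moves(
  series="-0.12 0 0.2 0 -1; -0.22 0 0.4 0 -1; -0.28 0 0.6 0 -1; -0.3 0 0.8 0 -1; -0.3 0 0.88 0 -1",
)

```text
t: 11.5
ee_pos: [0.5077, 0.1303, 0.056]
orientation: [0.774, 0.633, -0.001, -0.001]
wrist_force: [0.3, 0.1, 0.2]
finger_gap: -0.0001
grip_force: 0.0
```

apply_moves(
  series="0 0 0 0 -1; 0 0 -0.7 0 -1; 0 0 -1.6 0 0; 0 0 -2.5 0 0; 0 0 -3.3 0 0",
)

```text
t: 12.0
ee_pos: [0.5091, 0.1309, 0.2251]
orientation: [0.774, 0.633, 0.001, 0.0]
wrist_force: [0.5, 0.6, -0.1]
finger_gap: 0.0421
grip_force: 0.0
```

```bash
python3 - <<'E'
from h import *
p,d,K,T=grab("side");c=cloud(d,K,T);Z=np.where(d>0,c[...,2],0)
xy=(c[...,:2]-HG);o=xy@EY;x=xy@np.array([.979,-.2036]);k=(Z>.02)&(Z<.15)&(abs(x)<.06)&(o>-.11)&(o<-.02)
print(k.sum(),np.polyfit(-o[k],Z[k],1)); np.savez("s2.npz",p=p,d=d,K=K,T=T)
k=(abs(x)<.02)&(o<-.11)&(o>-.145)&(Z>.03)&(Z<.08);print("lug z",np.percentile(Z[k],[10,50,90]))
to(.522,-.300,.16,78.25)
E
```

```text
1006 [-0.06165223  0.04634912]
lug z [0.03230242 0.04717471 0.05099029]
shift [-8.428  1.874  1.419] turn 0.052 | tcp [0.5129 0.1315 0.2316] yaw 78.56 tilt 0.68 q6 0.32 F [1.5 0.6 4. ] gap 0.0425 t 12.05
```

Cover is down, resting on the seal (lug top about 47–51 mm). Now the pin.

apply_moves(
  series="-0.9 0.2 0 0 0; -1.8 0.4 0 0 0; -2.7 0.6 0 0 0; -3.6 0.8 0 0 0; -4.5 1 0 0 0",
)

```text
t: 12.55
ee_pos: [0.5131, -0.1014, 0.2228]
orientation: [0.774, 0.633, 0.0, 0.0]
wrist_force: [0.3, -0.2, -0.5]
finger_gap: 0.0428
grip_force: 0.0
```

apply_moves(
  series="-0.9 0.2 0.2 0 0; -1.8 0.4 0.4 0 0; -2.7 0.6 0.7 0 0; -3.5 0.8 1 0 0; -4 0.9 1.2 0 0",
)

```text
t: 13.05
ee_pos: [0.5174, -0.3078, 0.1616]
orientation: [0.775, 0.632, -0.0, 0.0]
wrist_force: [-0.6, 0.1, -0.5]
finger_gap: 0.0425
grip_force: 0.0
```

apply_moves(
  series="0 0 0 0 0; 0 0 0 0 0; 0 0 0 0 0",
)

```text
t: 13.35
ee_pos: [0.5176, -0.3037, 0.1628]
orientation: [0.774, 0.633, 0.0, -0.0]
wrist_force: [-0.5, -0.2, -0.3]
finger_gap: 0.0429
grip_force: 0.0
```

```bash
python3 - <<'E'
from h import *
to(.522,-.300,.05,78.25)
E
```

```text
shift [0.088 0.073 2.256] turn 0.054 | tcp [ 0.5176 -0.3037  0.1628] yaw 78.57 tilt 0.03 q6 -0.45 F [-0.5 -0.2 -0.3] gap 0.0429 t 13.35
```

apply_moves(
  series="0.09 0.08 0 0 0; 0.09 0.08 0.7 0 0; 0.09 0.08 1.4 0 0; 0.09 0.08 2 0 0; 0.09 0.08 2.2 0 0",
)

```text
t: 13.85
ee_pos: [0.5211, -0.2985, 0.0502]
orientation: [0.774, 0.634, -0.0, -0.002]
wrist_force: [-0.8, 0.3, 0.3]
finger_gap: 0.0427
grip_force: 0.0
```

apply_moves(
  series="0 0 0 0 0; 0 0 0.05 0 -0.3; 0 0 0.05 0 -1; 0 0 0.05 0 -1; 0 0 0.05 0 -1",
  squeeze=80,
)

```text
t: 14.35
ee_pos: [0.5231, -0.3015, 0.0516]
orientation: [0.774, 0.633, 0.0, 0.001]
wrist_force: [-1.8, 1.1, 7.5]
finger_gap: 0.0162
grip_force: 78.0
```

apply_moves(
  series="0 0 0 0 -1; 0 0 0 0 -1",
)

```text
t: 14.55
ee_pos: [0.5232, -0.3016, 0.0517]
orientation: [0.774, 0.633, 0.0, 0.001]
wrist_force: [-0.3, 1.4, 7.1]
finger_gap: 0.0161
grip_force: 78.0
```

```bash
python3 - <<'E'
from h import *
to(.522,-.300,.13,78.25)
E
```

```text
shift [ 0.025 -0.026 -1.567] turn 0.046 | tcp [ 0.5232 -0.3016  0.0517] yaw 78.53 tilt 0.14 q6 -0.44 F [-0.3  1.4  7.1] gap 0.0161 t 14.55
```

apply_moves(
  series="0 0 -0.4 0 -1; 0 0 -0.8 0 -1; 0 0 -1.5 0 -1; 0 0 -2.2 0 -1; 0 0 -2.2 0 -1",
)

```text
t: 15.05
ee_pos: [0.5255, -0.3035, 0.1659]
orientation: [0.774, 0.633, 0.001, 0.005]
wrist_force: [0.1, -0.7, 0.2]
finger_gap: 0.0162
grip_force: 78.0
```

apply_moves(
  series="0.9 -0.1 -0.2 0 -1; 1.8 -0.2 -0.2 0 -1; 2.7 -0.4 -0.2 0 -1; 3.6 -0.6 -0.2 0 -1; 4.5 -0.8 -0.2 0 -1",
)

```text
t: 15.55
ee_pos: [0.5275, -0.071, 0.1701]
orientation: [0.774, 0.633, 0.0, 0.0]
wrist_force: [-0.5, 1.0, -0.3]
finger_gap: 0.016
grip_force: 78.0
```

apply_moves(
  series="0.9 -0.2 0 0 -1; 1.4 -0.4 0 0 -1; 1.4 -0.4 0 0 -1; 1.4 -0.4 0 0 -1; 1.4 -0.4 0 0 -1",
)

```text
t: 16.05
ee_pos: [0.5224, -0.0009, 0.1701]
orientation: [0.774, 0.633, 0.0, 0.0]
wrist_force: [-0.3, -0.5, 0.1]
finger_gap: 0.0161
grip_force: 78.0
```

```bash
python3 - <<'E'
from h import *
to(.5034,.110,.11,78.25)
p,d,K,T=grab("side");np.savez("s3.npz",p=p,d=d,K=K,T=T)
s=arm.read_state();e=s["ee_pos"];tip=e-[0,0,.0457];u,v=proj(tip,K,T);print("tip pred px",u,v)
c=cloud(d,K,T);Z=np.where(d>0,c[...,2],0);xy=(c[...,:2]-HG);o=xy@EY;x=xy@np.array([.979,-.2036])
k=(abs(x)<.06)&(abs(x)>.03)&(o<-.03)&(o>-.11)&(Z>.036)&(Z<.07);f=np.polyfit(-o[k],Z[k],1);print("cover plane",k.sum(),f)
for n,P in[("hole top",(*H,.045)),("coverhole pred",(*H,.050))]:print(n,proj(P,K,T))
u0,v0=int(u)-50,int(v)-45
save("pin1.png",cv2.resize(np.clip(p[v0:v0+130,u0:u0+100]*1.6,0,255).astype(np.uint8),(460,598),interpolation=cv2.INTER_CUBIC));print(u0,v0)
E
```

```text
shift [ 2.099 -0.816  1.2  ] turn 0.043 | tcp [ 0.5224 -0.0009  0.1701] yaw 78.51 tilt 0.04 q6 0.07 F [-0.3 -0.5  0.1] gap 0.0161 t 16.05
tip pred px 318.9998415560219 188.46469106091513
cover plane 407 [0.03648876 0.04228606]
hole top [293.40392663 200.99108492]
coverhole pred [293.26598974 199.03170438]
268 143
```

View pics/pin1.png

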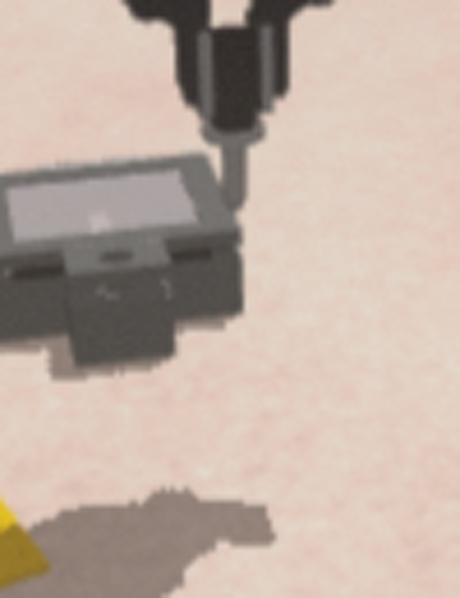

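Pin is held upright, its tip at (319.1,187.6) against a predicted (319.0,188.5). Cover hole is at about (293.2,198.4). I'll refine the hole position numerically in the stored frames.

```bash
python3 - <<'E'
from h import *
def blob(f,u,v,z,w=7):
    a=np.load(f);g=cv2.cvtColor(a["p"],cv2.COLOR_RGB2GRAY).astype(float);K,T=a["K"],a["T"]
    s=g[v-w:v+w+1,u-w:u+w+1]; big=cv2.resize(s,None,fx=8,fy=8,interpolation=cv2.INTER_CUBIC); c=big[40:80,40:80]
    t=(c.min()+np.median(s))/2; b=(big<t).astype(np.uint8); n,l,st,ce=cv2.connectedComponentsWithStats(b)
    i=1+np.argmin(np.hypot(*(ce[1:]-60).T)); px=(ce[i]+.5)/8-.5+[u-w,v-w]; print(f,px.round(2),st[i][4]/64,st[i][2:4]/8,onplane(*px,z,K,T).round(4))
blob("top0.npz",286,218,.034)
blob("side0.npz",294,205,.034)
blob("s3.npz",293,198,.0468,5)
E
```

```text
top0.npz [284.54 216.82] 16.578125 [5.625 5.25 ] [0.5056 0.1129 0.034 ]
side0.npz [293.08 204.89] 3.703125 [3.875 1.375] [0.5026 0.1122 0.034 ]
s3.npz [293.49 202.39] 23.890625 [11.    2.75] [0.5006 0.1008 0.0468]
```

```bash
python3 - <<'E'
from h import *
for f,u,v,w,h in(("top0.npz",285,217,9,9),("side0.npz",294,205,10,5),("s3.npz",293,198,10,6)):
    a=np.load(f);g=cv2.cvtColor(a["p"],cv2.COLOR_RGB2GRAY);print(f,"cols",u-w,u+w,"rows from",v-h);print(g[v-h:v+h+1,u-w:u+w+1])
E
```

```text
top0.npz cols 276 294 rows from 208
[[ 81  46  35  35  69  94  92  89  90  90  89  86  88  89  93  92  97 102
  108]
 [ 80  40  30  63  92  90  88  89  88  90  89  88  88  89  88  89  89  91
   80]
 [ 67  37  35  68  94  91  90  89  90  90  90  89  89  90  91  90  91  93
   73]
 [ 64  33  35  65  95  91  89  89  90  89  90  89  89  89  90  90  90  88
   62]
 [ 44  34  38  69  94  90  91  90  90  92  91  90  91  90  90  91  93  88
   62]
 [ 40  32  62  89  92  90  91  91  92  91  91  90  91  91  91  90  92  82
   43]
 [ 34  34  68  96  90  91  90  94  88  83  87  88  91  92  90  90  94  80
   37]
 [ 33  32  67  94  90  90  89  76  52  51  55  66  86  91  90  91  93  77
   35]
 [ 33  38  70  93  91  94  83  50  35  37  39  43  72  94  90  90  88  67
   43]
 [ 33  40  74  95  91  90  72  38  37  46  58  54  71  88  90  92  83  52
   53]
 [ 31  64  91  90  92  89  68  34  45  70  86  84  86  86  91  93  80  41
   61]
 [ 34  66  94  92  89  92  75  40  61  86  88  84  86  89  90  95  78  36
   69]
 [ 37  70  93  90  89  91  86  68  65  82  76  77  85  90  91  89  63  35
   69]
 [ 38  70  
[... 1731 characters left out ...]
2  71  71  71  70  67  64  64  61  60  62  65  72  72  72  72
   71  72  70]
 [ 71  72  71  72  72  71  67  57  51  51  51  52  52  58  69  72  72  72
   71  71  71]
 [ 72  72  72  72  72  71  65  57  55  53  54  56  57  63  71  71  71  71
   71  69  69]
 [ 72  72  72  72  72  71  70  66  65  63  61  64  65  67  68  66  65  65
   65  61  62]
 [ 69  69  68  68  67  67  67  66  64  63  60  60  58  59  57  56  51  52
   52  52  51]
 [ 63  62  60  58  58  57  55  54  52  52  51  53  51  51  51  49  51  49
   48  50  50]
 [ 52  51  52  50  50  51  50  50  50  50  50  50  49  49  50  50  51  51
   49  51  56]
 [ 51  51  50  50  49  49  51  53  50  50  49  49  49  50  51  49  50  50
   51  52  63]]
```

```bash
python3 - <<'E'
from h import *
for f,u,v,z in(("top0.npz",285.0,217.65,.034),("side0.npz",293.2,205.05,.034),("s3.npz",293.05,198.5,.0468),("s3.npz",293.05,198.5,.050)):
    a=np.load(f);q=onplane(u,v,z,a["K"],a["T"]);print(f,q.round(4),"lateral",q[0]*.93-q[1]*.37)
to(.5037,.1115,.102,78.25)
E
```

```text
top0.npz [0.5037 0.1118 0.034 ] lateral 0.4271032004992696
side0.npz [0.5027 0.1114 0.034 ] lateral 0.4262708358751844
s3.npz [0.5054 0.1182 0.0468] lateral 0.4263194519468455
s3.npz [0.5037 0.1125 0.05  ] lateral 0.4268423370482855
shift [ 2.133 -0.819  1.361] turn 0.037 | tcp [ 0.5225 -0.0012  0.1701] yaw 78.47 tilt 0.03 q6 0.07 F [ 0.3  1.  -0.1] gap 0.016 t 16.1
```

Views now agree: hole at (0.5032, 0.1115). Moving above it.

apply_moves(
  series="0.7 -0.28 0 0 -1; 1.4 -0.56 0 0 -1; 2.13 -0.83 0.2 0 -1; 2.13 -0.83 0.8 0 -1; 2.13 -0.83 1.25 0 -1",
)

```text
t: 16.6
ee_pos: [0.503, 0.1127, 0.1068]
orientation: [0.774, 0.633, 0.0, 0.0]
wrist_force: [-0.5, 0.9, -0.4]
finger_gap: 0.0162
grip_force: 78.1
```

apply_moves(
  series="0 0 0 0 -1; 0 0 0 0 -1; 0 0 0 0 -1",
)

```text
t: 16.9
ee_pos: [0.5039, 0.1119, 0.1087]
orientation: [0.775, 0.632, 0.001, 0.001]
wrist_force: [0.2, 0.2, -0.6]
finger_gap: 0.0162
grip_force: 78.1
```

```bash
python3 -c "
from h import *
to(.5032,.1115,.085,78.25)"
```

```text
shift [-0.012 -0.014  0.473] turn 0.035 | tcp [0.5039 0.1119 0.1087] yaw 78.46 tilt 0.12 q6 0.29 F [ 0.2  0.2 -0.6] gap 0.0162 t 16.9
```

apply_moves(
  series="-0.01 -0.01 0.15 0 -1; -0.01 -0.01 0.3 0 -1; -0.01 -0.01 0.45 0 -1; -0.01 -0.01 0.45 0 -1; -0.01 -0.01 0.45 0 -1",
)

```text
t: 17.4
ee_pos: [0.5016, 0.1122, 0.0847]
orientation: [0.774, 0.633, -0.0, -0.0]
wrist_force: [-0.1, -1.4, 0.0]
finger_gap: 0.016
grip_force: 78.1
```

apply_moves(
  series="0 0 0.1 0 -1; 0 0 0.2 0 -1; 0 0 0.25 0 -1; 0 0 0.25 0 -1",
)

```text
t: 17.8
ee_pos: [0.502, 0.1119, 0.0721]
orientation: [0.774, 0.633, -0.0, 0.0]
wrist_force: [0.7, -2.5, -1.3]
finger_gap: 0.0159
grip_force: 78.0
```

```bash
python3 -c "
from h import *
to(.5032,.1115,.0537,78.25)"
```

```text
shift [-0.003  0.026  0.368] turn 0.05 | tcp [0.502  0.1119 0.0721] yaw 78.55 tilt 0.03 q6 0.29 F [ 0.7 -2.5 -1.3] gap 0.0159 t 17.8
```

The tip is 8 mm into the lower hole with no push back. Pressing home in small steps.

apply_moves(
  series="0 0.02 0.1 0 -1; 0 0.02 0.2 0 -1; 0 0.02 0.28 0 -1; 0 0.02 0.34 0 -1; 0 0.02 0.34 0 -1",
)

```text
t: 18.3
ee_pos: [0.5029, 0.1119, 0.0552]
orientation: [0.774, 0.633, -0.0, -0.0]
wrist_force: [0.4, -2.1, 1.2]
finger_gap: 0.0161
grip_force: 78.1
```

apply_moves(
  series="0 0 0.02 0 -1; 0 0 0.04 0 -1; 0 0 0.06 0 -1; 0 0 0.06 0 -1",
)

```text
t: 18.7
ee_pos: [0.5029, 0.1119, 0.0534]
orientation: [0.774, 0.633, 0.0, 0.0]
wrist_force: [-2.6, -4.5, 12.4]
finger_gap: 0.0162
grip_force: 79.6
```

```bash
python3 - <<'E'
from h import *
to(.5032,.1115,.0537,78.25)
p,d,K,T=grab("side");c=cloud(d,K,T);Z=np.where(d>0,c[...,2],0);xy=(c[...,:2]-HG);o=xy@EY;x=xy@np.array([.979,-.2036])
k=(abs(x)<.06)&(abs(x)>.03)&(o<-.03)&(o>-.11)&(Z>.036)&(Z<.07);print("cover plane",k.sum(),np.polyfit(-o[k],Z[k],1),np.median(Z[k]))
E
```

```text
shift [-0.006  0.007 -0.005] turn 0.05 | tcp [0.5029 0.1119 0.0534] yaw 78.55 tilt 0.02 q6 0.28 F [-2.6 -4.5 12.4] gap 0.0162 t 18.7
cover plane 415 [0.00858421 0.03952323] 0.040218074045217406
```

apply_moves(
  series="0 0 0.02 0 -1; 0 0 0.03 0 -1; 0 0 0.03 0 -1; 0 0 0.03 0 -1",
)

```text
t: 19.15
ee_pos: [0.503, 0.1118, 0.0531]
orientation: [0.774, 0.633, 0.0, 0.0]
wrist_force: [-5.7, -4.3, 26.1]
finger_gap: 0.0161
grip_force: 80.9
```

```bash
python3 - <<'E'
from h import *
to(.5032,.1115,.0537,78.25)
for i in range(2):
  p,d,K,T=grab("side");c=cloud(d,K,T);Z=np.where(d>0,c[...,2],0);xy=(c[...,:2]-HG);o=xy@EY;x=xy@np.array([.979,-.2036])
  k=(abs(x)<.06)&(abs(x)>.03)&(o<-.03)&(o>-.11)&(Z>.034)&(Z<.07);print("cover plane",k.sum(),np.polyfit(-o[k],Z[k],1),np.median(Z[k]))
E
```

```text
shift [-0.006  0.005 -0.012] turn 0.051 | tcp [0.503  0.1118 0.0531] yaw 78.56 tilt 0.05 q6 0.28 F [-5.7 -4.3 26.1] gap 0.0161 t 19.15
cover plane 431 [-0.00962392  0.04049171] 0.04001811245872689
cover plane 435 [-0.00866482  0.04049273] 0.04008539385379229
```

Another 1.5 mm of command moved it only 0.3 mm and raised the force to 26 N. That is a hard stop, and the cover is level. Handing in while pressing.

```bash
python3 -c "
from workcell import arm
print(arm.hand_in())"
```

```text
the job is handed in; nothing more can be done
None
```

I handed the job in with the screen flat over its post, the cover folded shut, and the pin home and held down with about 26 N; the arm never touched the tub, cup or carton, and while folding the cover its lug pushed up on the gripper at 30 N (limit 40 N) before I backed off.

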